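# Tip the lamp supply back and slide the lifting blade under it

## Task

Get the tall white lamp supply ready to be lifted off the bench: tip it back on its rear bottom edge until it leans by itself against the sloping aluminium frame behind it. Then take the flat steel lifting blade by its upright black grip and slide its long end squarely under the middle of the supply's raised front, tip about half-way in, flat on the bench. Leave both so and do not disturb the small supply.

Things in the scene. Friction and masses are not known exactly. Their poses are not given: they have to be found in the camera images.
- supply_mid (a point): Centre of the tall white loose box, 80 deep (x) by 120 wide (y) by 210 mm high (z), 0.6-0.9 kg, standing 2-6 mm before the frame's foot. Front (-x, display) to the robot. Pushed near the top of its front it pivots on its rear bottom edge, falls back past 21 deg and stays leaning at about 28 deg, front bottom edge 38 mm above the bench and 71 mm before the frame's foot.
- frame: Frame of aluminium bars fixed to the bench behind the supply: two slanted bars 80 mm apart (y), leaning 28 deg back from upright, top 149 mm high. Origin on the bench at the foot of the slope, midway between the bars; x points level away from the supply, the way it tips; z up.
- blade_grip (a point): Loose steel blade, 0.35 kg, flat on the bench: plate 130 long (x) by 80 wide (y) by 4 mm thick, with an upright black grip, 26 (x) by 16 (y) mm, top 81 mm above the bench. This point is in the grip, 60 mm above the plate's underside. The tip edge (long end, goes under the supply) is 80 mm ahead of it in +x, the short end 50 mm behind.
- small_supply: Bystander: a low white supply box of the same make, 90 (x) by 110 (y) by 85 mm high, standing loose on the bench; origin at the centre of its underside. To be left alone.
Not all that is in view belongs to the job. What is shaped like the part that bears supply_mid but orange is not meant. What is shaped like the part that bears blade_grip but purple is not meant.

How it is judged:
By the outcome, as a careful person would: the job done as asked, in the order asked, and still so for the second after the job is handed in, with the robot touching nothing.
It also fails if it takes over 61 s, if anything falls off the work surface, if the arm or the gripper's body presses on something with over 40 N, if the wrist force passes 120 N, or if a joint passes its speed limit or range.

## Robot

A 6-joint arm with a two-finger parallel gripper is mounted at the origin on the work surface. World frame = base frame: x ahead of the robot, y to its left, z up, the work surface at z = 0. Lengths are in m, angles in rad, forces in N, time in s.
With the tool pointing down it reaches from about 0.225 to 0.725 m from the base axis. Payload 3.1 kg.
Tool frame: the origin (TCP) lies at the very end of the fingers, on their centre line; the grasp point (between the pads) lies 19 mm behind it (env.grip_point_offset is the distance from the TCP to the grasp point, in m); z points along the fingers, y is the line along which they close (so a half turn about z gives the same grasp; the last joint's range is limited). The gripper opens to 85 mm and grips with 20 to 120 N. Pads are 22 mm wide; open, the fingers measure 114 mm over their backs; the gripper's body (76 mm by 85 mm) begins 54 mm behind the grasp point. The pads swing forward as they close: fully open they stand 13 mm farther back than shut.
Start: joints at [0.988, 0.048, 0.099, 1.622, 0, 1.443], TCP at [0.231, 0.472, 0.231] pointing down, gripper open.
Joint ranges: [-2.91, 2.91], [-0.99, 1.94], [-1.21, 1.42], [-2.12, 2.29], [-1.49, 1.47], [-3.14, 3.14]. Speed limits (rad/s): [2.79, 2.79, 3.14, 3.14, 3.14, 3.14].

## Interface

Orientations are given as a unit quaternion [w, x, y, z].
In Python, from bench import readout, eyes, env gives the robot as it stands. The module is installed in compiled form; this text tells all that it offers.
- The arm moves only by the shell command python3 -m crank 'ROWS'. ROWS is text: rows parted by semicolons, each of 7 numbers parted by spaces: the opening in per cent of the stroke, from 0 (shut) to 100 (fully open), then the shift along the tool's x, y, z as a fraction of full scale, then the turn, a rotation vector about the tool's x, y, z as a fraction of full scale. A call has 1 to 8 rows; each row shifts and turns the commanded pose from where the row before left it, along the tool's axes as they then stand; what a row does not reach is not made up. Full scale, the value 1, is 0.06 m for a shift and 8 degrees for a turn. A row lasts 1/8 s, in which the tool goes at most 62.5 mm and 10.7 degrees, less where a joint would pass 70% of its speed; a pose out of reach is approached as far as the arm can. A call with a number of a shift or a turn outside -1 to 1 is refused whole. A call with a gripper value outside its range is refused whole. The fingers move at their own pace and stop on an object; the grip force is fixed at half the most. Time passes only in rows, so rows that do not move let the fingers close. It gives the time, the measured TCP pose, the force, the opening and the grip force at its end, in the units of the state.
- readout.observe(): the state, without advancing time (a new reading comes with each control period).
- eyes.capture(name): name is "scene" or "top" or "wrist"; returns a dict with "frame" (384x512x3 uint8, red, green, blue), "vertical_fov" (degrees; the focal length in pixels is half the picture's height over the tangent of half this angle, whatever the lens; pixels are square), "cx", "cy" (the principal point, pixels), "world_from_camera" (4x4, takes a point from camera to world coordinates); the wrist camera has in their place "mount" (4x4, takes a point from camera to tool coordinates, whose origin is the TCP and whose axes are the flange's). Camera axes: x right, y up, looking along -z (the intrinsics and any distortion apply to the point x, -y, -z); pixel columns grow to the right and rows downward; lengths in m; the calibration is good to about 2 mm. The wrist camera is an equidistant fisheye: a pixel r from the principal point sees the ray r / f radians off the axis. A picture is of the moment at which its call begins: read the wrist's pose just before it. There is no depth.
- env.finish_job(): hands the job in; it is judged then, once.
The state is a dict: "t": time; "qpos": joint angles; "joint_vel": joint speeds; "effort": joint torques, N m; "tool_pos": TCP position; "tool_rot": TCP orientation; "force": force on the tool from outside, world axes, zero at the start; "wrist_torque": the same for the moment, N m; "width": opening from 0.0 (shut) to 1.0 (fully open); "grip_force": force on a finger pad.
Only numpy, scipy, OpenCV 4.12 (cv2) and the standard library are available. Lean on these libraries where they do the work, as an engineer would, in place of code of your own. Each camera call takes 0.05 s, during which the arm holds its last target. There are 200 camera calls.

## Working session

There is one attempt and no reset: what is moved stays moved. The work goes in short steps, Python scripts to look and compute and a shell command to move; the robot and the scene stay as the last step left them, time stands still between calls to the robot, and variables do not carry over. Pictures are saved under pics/ and viewed, at most 10 in all, crops included, and the job is handed in when it is done.

```bash
mkdir -p pics
cat > h.py <<'E'
import numpy as np,cv2
from bench import readout,eyes,env
from scipy.spatial.transform import Rotation as R
def cap(n,fn=None):
    s=readout.observe(); d=eyes.capture(n)
    if fn: cv2.imwrite('pics/'+fn,d['frame'][:,:,::-1])
    T=d.get('world_from_camera')
    if T is None:
        q=s['tool_rot']; M=np.eye(4); M[:3,:3]=R.from_quat([q[1],q[2],q[3],q[0]]).as_matrix(); M[:3,3]=s['tool_pos']; T=M@d['mount']
    return dict(T=np.array(T),fov=d['vertical_fov'],cx=d['cx'],cy=d['cy'],h=d['frame'].shape[0],img=d['frame'],n=n)
def ray(c,u,v):
    f=c['h']/2/np.tan(np.radians(c['fov']/2)); x=(u-c['cx'])/f; y=(v-c['cy'])/f
    if c['n']=='wrist':
        r=np.hypot(x,y); k=np.sin(r)/r if r>1e-9 else 1; d=np.array([x*k,-y*k,-np.cos(r)])
    else: d=np.array([x,-y,-1])
    return c['T'][:3,3],c['T'][:3,:3]@d
def onz(c,u,v,z):
    o,d=ray(c,u,v); return o+d*(z-o[2])/d[2]
E
python3 - <<'E'
from h import *
for n in ['scene','top']:
    c=cap(n,n+'0.png'); print(n,c['fov'],c['cx'],c['cy'],c['T'].round(3).tolist())
s=readout.observe();print(s)
import pickle
E
```

```text
scene 46.462563735856705 259.1478806962366 186.62847325419762 [[-0.995, -0.044, 0.088, 0.675], [0.097, -0.607, 0.788, 1.028], [0.019, 0.793, 0.609, 0.845], [0.0, 0.0, 0.0, 1.0]]
top 54.188238971462525 248.29205865029724 194.88705840166864 [[-0.165, 0.964, -0.21, 0.409], [-0.986, -0.162, 0.031, 0.078], [-0.004, 0.212, 0.977, 0.903], [0.0, 0.0, 0.0, 1.0]]
{'t': 0.1, 'qpos': array([ 9.88174577e-01,  4.87130083e-02,  9.77352599e-02,  1.62198604e+00,
       -8.76798581e-06,  1.44300991e+00]), 'joint_vel': array([-0.0003785 , -0.00481688,  0.00517381,  0.00072125,  0.00152702,
       -0.00135327]), 'effort': array([ 3.19941173e-03, -3.39851868e+01,  3.20935500e+01,  1.58448005e-02,
       -5.22632007e-06, -1.23221770e-05]), 'tool_pos': array([0.23034123, 0.47115662, 0.23020566]), 'tool_rot': array([-3.72791827e-04,  2.25462300e-01,  9.74251290e-01, -1.01760522e-03]), 'force': array([ 0.28615161,  0.4515142 , -1.0148816 ]), 'wrist_torque': array([ 0.00671123, -0.01175859,  0.02985308]), 'grip_force': 0.0, 'width': 1.0026854714485367}
```

Run:
```python
import cv2,numpy as np
a=cv2.imread('pics/scene0.png');b=cv2.imread('pics/top0.png')
cv2.imwrite('pics/s.png',cv2.resize(a,(800,600),interpolation=cv2.INTER_CUBIC));cv2.imwrite('pics/t.png',cv2.resize(b,(800,600),interpolation=cv2.INTER_CUBIC))
```

```text
(no output)
```

View pics/s.png

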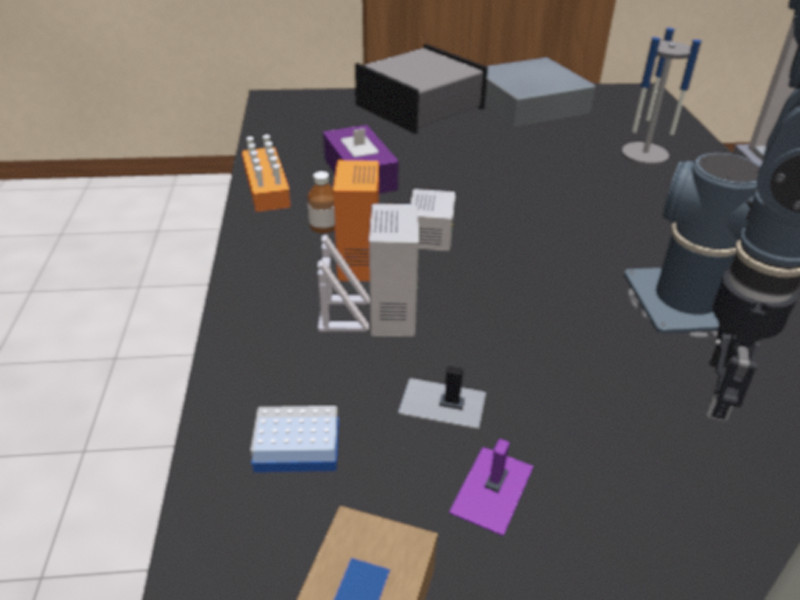

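View pics/t.png

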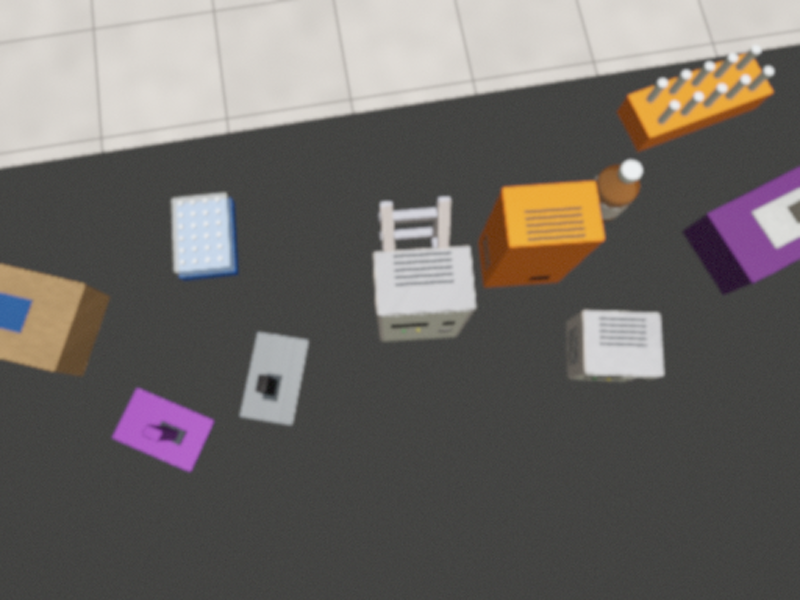

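The scene view shows, as candidates for the supply, the tall white box (394,270), the orange box (355,215) and the low white box (435,218). For the blade there are the steel one (445,395) and the purple one (492,487). By the description I choose the tall white box and the steel blade. The next step is one close crop of the top view to check this and measure.

```bash
python3 - <<'E'
import cv2,numpy as np
b=cv2.imread('pics/top0.png')[120:275,145:325]
cv2.imwrite('pics/c1.png',cv2.resize(b,None,fx=4,fy=3.8709677 if 0 else 3.87,interpolation=cv2.INTER_CUBIC) if 0 else cv2.resize(b,(720,600),interpolation=cv2.INTER_CUBIC))
E
echo 4 3.871
```

```text
4 3.871
```

View pics/c1.png

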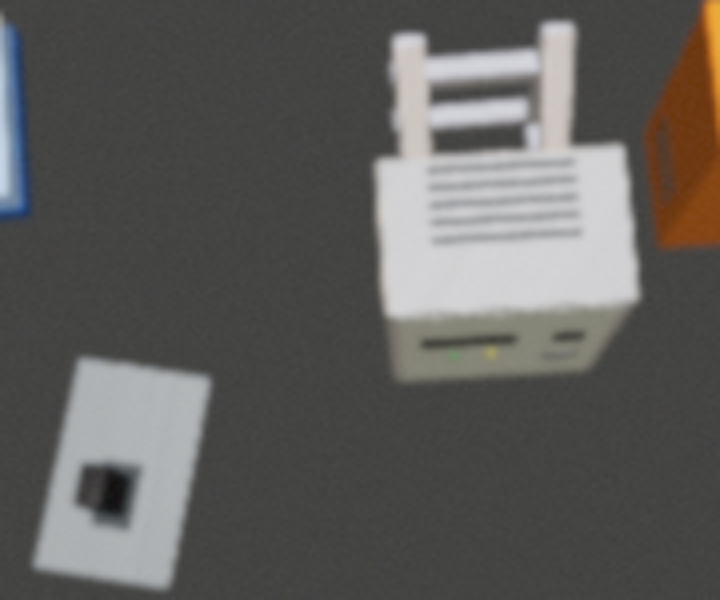

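The crop shows the white box with its display front facing down (-x) and the frame behind it. Its top corners are (376,160), (626,146), (638,298), (388,316) and its front bottom corners are (395,381), (588,370). The steel blade's corners are (80,358), (211,377), (168,589), (33,568), with its black grip at about (105,490).

Run:
```python
from h import *
c=cap('top')
g=lambda u,v,z:onz(c,145+(u+.5)/4-.5,120+(v+.5)/3.871-.5,z)
def yaw(a,b): d=b-a; return np.degrees(np.arctan2(d[1],d[0])).round(1)
t=[g(*p,.21) for p in [(376,160),(626,146),(638,298),(388,316)]]
print('box top',np.round(t,3).tolist(),np.mean(t,0).round(4)); print('side yaw',yaw(t[3],t[0]),yaw(t[2],t[1]),'across+90',yaw(t[1],t[0])-90,yaw(t[2],t[3])-90)
b=[g(*p,0) for p in [(395,381),(588,370)]];print('bot front',np.round(b,4).tolist(),yaw(b[1],b[0])-90)
p=[g(*q,.004) for q in [(80,358),(211,377),(168,589),(33,568)]]
print('blade',np.round(p,4).tolist(),np.mean(p,0).round(4),yaw(p[3],p[0]),yaw(p[2],p[1]),yaw(p[1],p[0])-90,yaw(p[2],p[3])-90)
f=[g(*q,.149) for q in [(409,36),(557,24)]];print('frame top',np.round(f,4).tolist(),np.mean(f,0).round(4),yaw(f[1],f[0])-90)
s=[onz(c,.64*u,.64*v,.085) for u,v in [(583,310),(661,312),(664,376),(584,377)]];print('small',np.round(s,3).tolist())
o=[onz(c,.64*u,.64*v,.21) for u,v in [(503,185),(600,181),(605,240),(507,248)]];print('orange',np.round(o,3).tolist())
# grip top z .081
print('grip top', g(90,485,.081).round(4))
```

```text
box top [[0.627, 0.063, 0.21], [0.614, -0.057, 0.21], [0.537, -0.047, 0.21], [0.547, 0.07, 0.21]] [0.5812 0.0073 0.21  ]
side yaw -5.1 -7.0 across+90 -6.099999999999994 -5.200000000000003
bot front [[0.5479, 0.0706, 0.0], [0.5353, -0.0463, 0.0]] -6.099999999999994
blade [[0.5933, 0.2569, 0.004], [0.5682, 0.18, 0.004], [0.4436, 0.2227, 0.004], [0.4692, 0.2996, 0.004]] [0.5186 0.2398 0.004 ] -19.0 -18.9 -18.099999999999994 -18.400000000000006
frame top [[0.7134, 0.0332, 0.149], [0.7072, -0.0461, 0.149]] [ 0.7103 -0.0065  0.149 ] -4.5
small [[0.53, -0.22, 0.085], [0.509, -0.329, 0.085], [0.421, -0.309, 0.085], [0.438, -0.199, 0.085]]
orange [[0.686, -0.113, 0.21], [0.671, -0.235, 0.21], [0.593, -0.222, 0.21], [0.604, -0.101, 0.21]]
grip top [0.5046 0.2448 0.081 ]
```

```bash
cat >> h.py <<'E'
def go(x,y,z,yaw):
    """rows left to a pose with tool y at yaw+90 deg, tool z down: units"""
    s=readout.observe(); q=s['tool_rot']; A=R.from_quat([q[1],q[2],q[3],q[0]])
    c,n=np.cos(np.radians(yaw)),np.sin(np.radians(yaw))
    B=R.from_matrix(np.array([[-c,-n,0],[-n,c,0],[0,0,-1]]).T.copy().T) if 0 else R.from_matrix(np.column_stack([[-c,-n,0],[-n,c,0],[0,0,-1]]))
    d=np.array([x,y,z])-s['tool_pos']
    print('t',s['t'],'pos',s['tool_pos'].round(4),'F',s['force'].round(1),'w',round(s['width'],2),'q',s['qpos'].round(2))
    print('turn',((A.inv()*B).as_rotvec(degrees=True)/8).round(3),'shift(now)',(A.inv().apply(d)/.06).round(3),'shift(after turn)',(B.inv().apply(d)/.06).round(3))
E
python3 -m crank '60 0 0 0 0 0 -0.84; 60 0 0 0 0 0 -0.84; 60 0 0 0 0 0 -0.84; 60 -0.44 -0.59 0.06 0 0 0; 60 -0.44 -0.59 0.06 0 0 0; 60 -0.44 -0.59 0.06 0 0 0; 60 -0.44 -0.59 0.06 0 0 0; 60 -0.44 -0.59 0.06 0 0 0'
python3 -m crank '60 -0.44 -0.59 0.06 0 0 0; 60 -0.44 -0.59 0.06 0 0 0; 60 -0.44 -0.59 0.06 0 0 0; 60 -0.44 -0.59 0.06 0 0 0; 60 -0.44 -0.59 0.06 0 0 0; 60 0 0 0 0 0 0'
python3 -c "
from h import *
go(.502,.016,.187,-6)"
```

```text
t: 1.15
tool_pos: [0.3441, 0.2806, 0.2128]
tool_rot: [-0.0, 0.051, 0.999, -0.0]
force: [1.6, -0.1, 0.0]
width: 0.597
grip_force: 0.0
t: 1.9
tool_pos: [0.4575, 0.09, 0.1943]
tool_rot: [-0.001, 0.054, 0.999, -0.0]
force: [-0.1, 0.7, 0.3]
width: 0.599
grip_force: 0.0
t 1.9 pos [0.4575 0.09   0.1943] F [-0.1  0.7  0.3] w 0.6 q [ 0.05 -0.11 -0.13  1.55 -0.    0.16]
turn [-0.006 -0.01  -0.021] shift(now) [-0.871 -1.147  0.121] shift(after turn) [-0.867 -1.15   0.121]
```

```bash
python3 -m crank '60 -0.29 -0.38 0.04 0 0 0; 60 -0.29 -0.38 0.04 0 0 0; 60 -0.29 -0.38 0.04 0 0 0; 60 -0.2 0 0 0 0 0; 60 -0.15 0 0 0 0 0; 60 0 0 0 0 0 0'
python3 - <<'E'
from h import *
go(.502,.016,.187,-6)
a=cap('scene')['img'][100:240,180:340]; b=cap('top')['img'][110:250,180:340]
cv2.imwrite('pics/p1.png',cv2.resize(np.hstack([a,b])[:,:,::-1],(800,350),interpolation=cv2.INTER_CUBIC))
E
```

```text
t: 2.65
tool_pos: [0.5228, 0.0178, 0.1881]
tool_rot: [-0.0, 0.051, 0.999, 0.0]
force: [-0.4, -0.2, -0.1]
width: 0.6
grip_force: 0.0
t 2.65 pos [0.5228 0.0178 0.1881] F [-0.4 -0.2 -0.1] w 0.6 q [-0.09  0.04  0.    1.54  0.    0.01]
turn [ 0.003 -0.003  0.022] shift(now) [ 0.342 -0.066  0.018] shift(after turn) [ 0.342 -0.067  0.018]
```

View pics/p1.png

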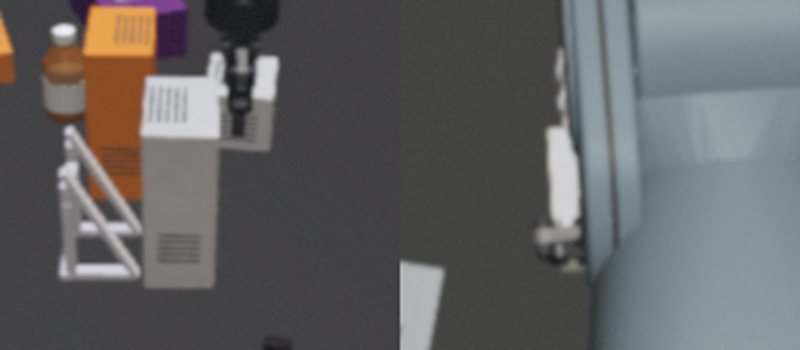

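The left half (scene) shows the fingers close in front of the upper front of the white box, which still stands upright. The top camera (right half) is blocked by the arm. I'll push slowly.

```bash
python3 -m crank '60 -0.1 -0.05 0 0 0 0; 60 -0.1 0 0 0 0 0; 60 -0.1 0 0 0 0 0; 60 -0.1 0 0 0 0 0; 60 -0.1 0 0 0 0 0; 60 -0.1 0 0 0 0 0; 60 -0.1 0 0 0 0 0; 60 -0.1 0 0 0 0 0'
python3 -m crank '60 -0.1 0 0 0 0 0; 60 -0.1 0 0 0 0 0; 60 -0.1 0 0 0 0 0; 60 -0.1 0 0 0 0 0'
python3 - <<'E'
from h import *
go(.502,.016,.187,-6)
a=cap('scene')['img'][80:260,160:400]
cv2.imwrite('pics/p2.png',cv2.resize(a[:,:,::-1],(800,600),interpolation=cv2.INTER_CUBIC))
E
```

```text
t: 3.75
tool_pos: [0.5707, 0.0088, 0.1881]
tool_rot: [0.0, 0.051, 0.999, 0.0]
force: [-2.1, 0.5, 0.4]
width: 0.595
grip_force: 0.6
t: 4.25
tool_pos: [0.5945, 0.0064, 0.188]
tool_rot: [0.0, 0.051, 0.999, 0.0]
force: [0.3, -0.1, 0.7]
width: 0.598
grip_force: 0.1
t 4.25 pos [0.5945 0.0064 0.188 ] F [ 0.3 -0.1  0.7] w 0.6 q [-0.1   0.22  0.21  1.55  0.    0.  ]
turn [0.    0.001 0.013] shift(now) [1.55e+00 1.00e-03 1.60e-02] shift(after turn) [ 1.55  -0.002  0.017]
```

View pics/p2.png

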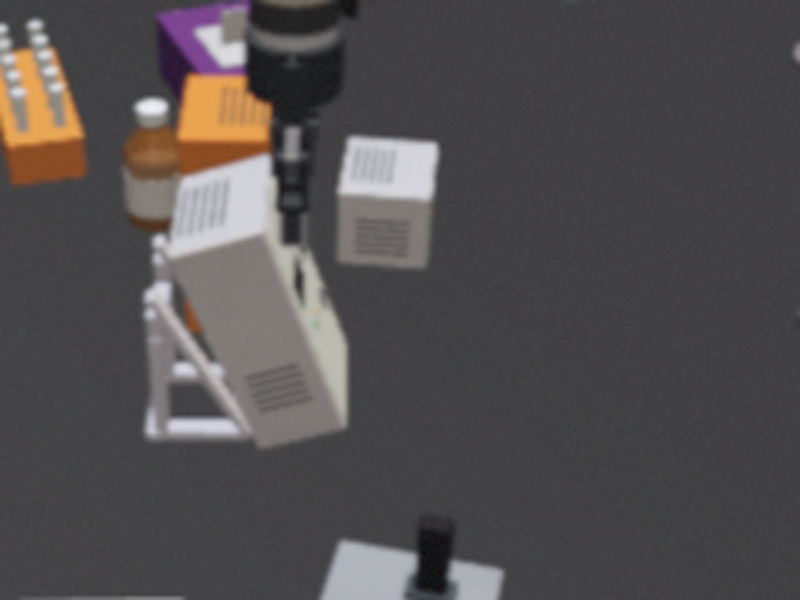

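The picture shows the box tipped to about 20 deg, held by the finger, with a small gap to the frame bars. I'll push on slowly.

```bash
python3 -m crank '60 -0.06 0 0 0 0 0; 60 -0.06 0 0 0 0 0; 60 -0.06 0 0 0 0 0; 60 -0.06 0 0 0 0 0; 60 -0.06 0 0 0 0 0; 60 0 0 0 0 0 0; 60 0 0 0 0 0 0'
python3 - <<'E'
from h import *
a=cap('scene')['img'][80:260,160:400]
cv2.imwrite('pics/p3.png',cv2.resize(a[:,:,::-1],(800,600),interpolation=cv2.INTER_CUBIC))
E
```

```text
t: 5.18
tool_pos: [0.6118, 0.0046, 0.1881]
tool_rot: [-0.0, 0.051, 0.999, 0.0]
force: [-0.6, 0.3, -0.6]
width: 0.6
grip_force: 0.0
```

View pics/p3.png

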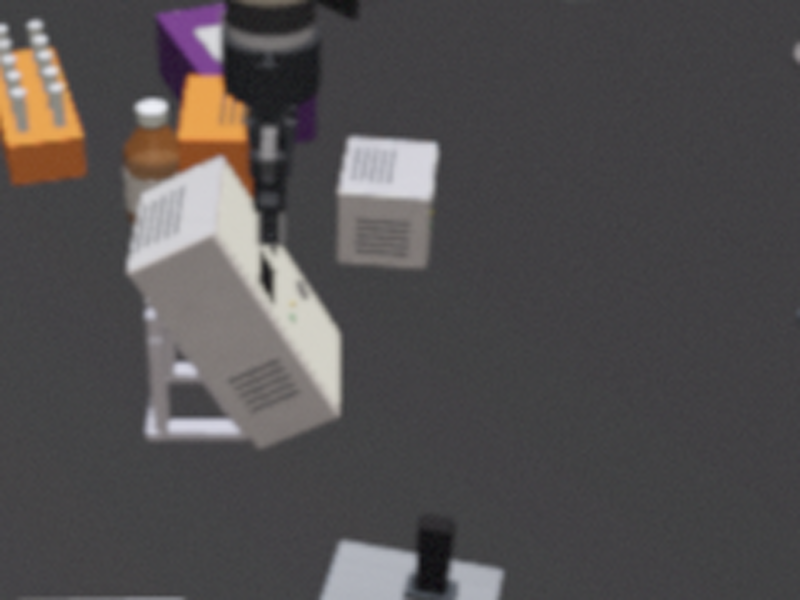

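The box now leans on the frame bars, with its rear bottom edge unmoved and its front edge raised. I'll retract and look with the top camera while going to the blade.

```bash
python3 -m crank '80 0.5 0 0 0 0 0; 100 1 0 0 0 0 0; 100 0.6 0 0 0 0 0; 100 0 0.8 0 0 0 0.8; 100 0 0.9 0 0 0 0.78; 100 0 0.9 0 0 0 0; 100 0 0 0 0 0 0'
python3 -c "
from h import *
go(.5044,.2446,.14,-18.6)"
```

```text
t: 6.1
tool_pos: [0.5202, 0.1723, 0.1876]
tool_rot: [-0.0, 0.159, 0.987, 0.0]
force: [-0.8, -0.6, -0.3]
width: 1.0
grip_force: 0.0
t 6.1 pos [0.5202 0.1723 0.1876] F [-0.8 -0.6 -0.3] w 1.0 q [0.2  0.1  0.07 1.54 0.   0.52]
turn [ 0.005 -0.003  0.044] shift(now) [0.627 1.061 0.795] shift(after turn) [0.634 1.058 0.794]
```

```bash
python3 -m crank '100 0.3 0.53 0.4 0 0 0.04; 100 0.33 0.53 0.4 0 0 0; 100 0 0 0 0 0 0'
python3 - <<'E'
from h import *
go(.5044,.2446,.041,-18.6)
a=cap('wrist')['img']; b=cap('top')['img']
cv2.imwrite('pics/top1.png',b[:,:,::-1])
b=b[110:270,160:373]; 
cv2.imwrite('pics/p4.png',np.hstack([cv2.resize(a,(400,300)),cv2.resize(b,(400,300))])[:,:,::-1])
E
```

```text
t: 6.48
tool_pos: [0.5021, 0.242, 0.1375]
tool_rot: [-0.002, 0.162, 0.987, -0.001]
force: [0.0, -0.0, -0.3]
width: 0.999
grip_force: 0.0
t 6.475 pos [0.5021 0.242  0.1375] F [ 0.  -0.  -0.3] w 1.0 q [0.33 0.14 0.01 1.45 0.   0.66]
turn [-0.023 -0.031 -0.013] shift(now) [-0.029  0.058  1.608] shift(after turn) [-0.022  0.053  1.608]
```

View pics/p4.png

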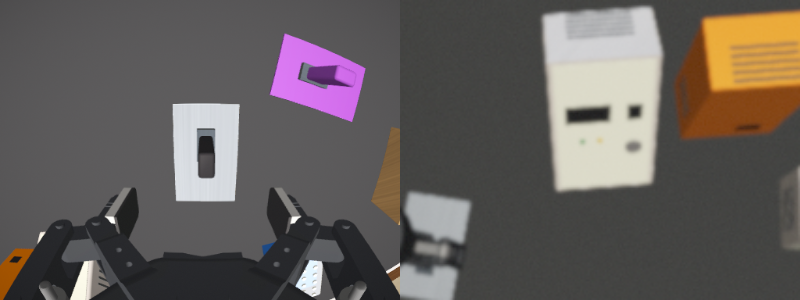

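The wrist view (left) shows the grip at (206,155), midway between the open fingers (120 and 285), with the plate square to the tool. The top view (right) shows the box leaning squarely, its raised front edge running from (557,190) to (655,183). I'll go down and grasp.

```bash
python3 -m crank '100 -0.01 0.03 0.5 0 0 0; 100 -0.01 0.03 0.55 0 0 0; 100 0 0 0.53 0 0 0; 100 0 0 0 0 0 0; 0 0 0 0 0 0 0; 0 0 0 0 0 0 0; 0 0 0 0 0 0 0; 0 0 0 0 0 0 0'
python3 - <<'E'
from h import *
go(.5044,.2446,.041,-18.6)
c=cap('top')
p=[onz(c,160+(u+.5)/1.878-.5,110+(v+.5)/1.875-.5,.038) for u,v in [(157,190),(254.5,183)]]
d=p[0]-p[1]; yaw=np.degrees(np.arctan2(d[1],d[0]))-90
m=np.mean(p,0); print('front edge',np.round(p,4),'mid',m.round(4),'len',np.linalg.norm(d).round(4),'yaw',yaw.round(1))
for yw in (-5.5,):
    e=np.array([np.cos(np.radians(yw)),np.sin(np.radians(yw))])
    F=m[:2]+.071*e; print('foot',F.round(4),'grip end',(F-.1155*e).round(4),'grip pre',(F-.20*e).round(4))
E
```

```text
t: 7.58
tool_pos: [0.5075, 0.2447, 0.0463]
tool_rot: [0.001, 0.164, 0.986, 0.0]
force: [-0.1, -0.2, 2.0]
width: 0.178
grip_force: 58.9
t 7.575 pos [0.5075 0.2447 0.0463] F [-0.1 -0.2  2. ] w 0.18 q [ 0.33  0.19 -0.12  1.26 -0.    0.66]
turn [ 0.002  0.01  -0.031] shift(now) [ 0.049 -0.018  0.088] shift(after turn) [ 0.049 -0.017  0.088]
front edge [[ 0.5582  0.0682  0.038 ]
 [ 0.5468 -0.053   0.038 ]] mid [0.5525 0.0076 0.038 ] len 0.1218 yaw -5.4
foot [0.6232 0.0008] grip end [0.5082 0.0119] grip pre [0.4241 0.0199]
```

```bash
python3 -m crank '0 0 0 -0.15 0 0 0; 0 0.3 0 -0.1 0 0 -0.82; 0 0.3 0 0 0 0 -0.82; 0 0.3 -0.5 0 0 0 0; 0 0.1 -0.7 0 0 0 0; 0 0.1 -0.8 0 0 0 0; 0 0.1 -0.7 0 0 0 0; 0 0 -0.5 0 0 0 0'
python3 -c "
from h import *
go(.4241,.0199,.06,-5.5)"
```

```text
t: 8.62
tool_pos: [0.4158, 0.0655, 0.0597]
tool_rot: [-0.001, 0.05, 0.999, -0.0]
force: [1.1, 0.8, -3.6]
width: 0.178
grip_force: 59.5
t 8.625 pos [0.4158 0.0655 0.0597] F [ 1.1  0.8 -3.6] w 0.18 q [-0.   -0.19 -0.47  1.29 -0.    0.1 ]
turn [-0.002 -0.013 -0.034] shift(now) [-0.214 -0.742 -0.005] shift(after turn) [-0.211 -0.743 -0.004]
```

```bash
python3 -m crank '0 -0.1 -0.37 0 0 0 -0.03; 0 -0.11 -0.37 0 0 0 0; 0 0 0 0 0 0 0; 0 0 0 0.1 0 0 0; 0 0 0 0.06 0 0 0; 0 0 0 0.04 0 0 0; 0 0 0 0 0 0 0'
python3 - <<'E'
from h import *
go(.5082,.0119,.046,-5.5)
a=cap('wrist')['img']; b=cap('top')['img'];s=cap('scene')['img']
cv2.imwrite('pics/w2.png',a[:,:,::-1])
s=s[130:290,230:390]
cv2.imwrite('pics/p5.png',np.hstack([cv2.resize(a[40:220,110:380],(450,300),interpolation=2),cv2.resize(s,(300,300),interpolation=2)])[:,:,::-1])
E
```

```text
t: 9.5
tool_pos: [0.4252, 0.0218, 0.0479]
tool_rot: [-0.0, 0.048, 0.999, 0.0]
force: [0.2, -0.7, -3.5]
width: 0.181
grip_force: 59.8
t 9.5 pos [0.4252 0.0218 0.0479] F [ 0.2 -0.7 -3.5] w 0.18 q [-0.11 -0.17 -0.48  1.27  0.   -0.01]
turn [ 0.    -0.006  0.006] shift(now) [-1.393 -0.033  0.03 ] shift(after turn) [-1.393 -0.032  0.032]
```

View pics/p5.png

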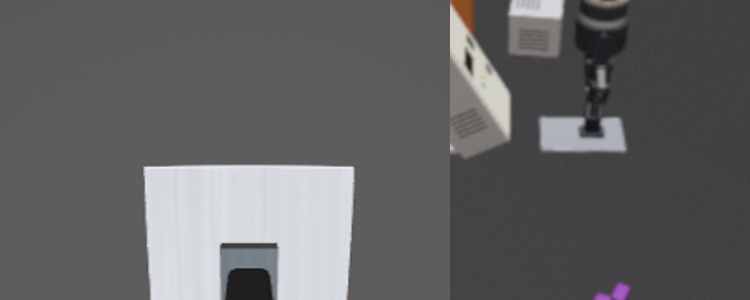

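The wrist crop shows the blade's short end, square to the tool, with corners (144,167) and (354,167). In the scene crop the blade hangs just above the bench in front of the leaning box.

```bash
python3 -m crank '0 0 0 0.03 0 0 0; 0 0 0 0 0 0 0'
python3 - <<'E'
from h import *
c=cap('wrist')
p=[onz(c,110+u/1.667,40+v/1.667,.005) for u,v in [(144,167),(354,167)]]
d=p[1]-p[0]; yaw=np.degrees(np.arctan2(d[1],d[0]))-90; m=np.mean(p,0)
e=np.array([np.cos(np.radians(yaw)),np.sin(np.radians(yaw))])
print('rear mid',m.round(4),'len',np.linalg.norm(d).round(4),'yaw',yaw.round(1),'tip',(m[:2]+.13*e).round(4))
go(.5082,.0119,.046,-5.5)
E
```

```text
t: 9.9
tool_pos: [0.4256, 0.0214, 0.0465]
tool_rot: [0.0, 0.048, 0.999, 0.0]
force: [0.2, -0.3, -2.9]
width: 0.175
grip_force: 59.8
rear mid [0.3746 0.0254 0.005 ] len 0.079 yaw -5.5 tip [0.504  0.0128]
t 9.95 pos [0.4256 0.0214 0.0465] F [-0.2  0.2 -3.7] w 0.18 q [-0.11 -0.17 -0.48  1.26  0.   -0.01]
turn [ 0.  0. -0.] shift(now) [-1.386 -0.026  0.009] shift(after turn) [-1.386 -0.026  0.009]
```

```bash
python3 -m crank '0 0 0 0.02 0 0 0; 0 0 0 0.01 0 0 0; 0 0 0 0 0 0 0; 0 -0.05 0 0 0 0 0; 0 -0.15 0 0 0 0 0; 0 -0.2 0 0 0 0 0'
python3 -c "
from h import *
go(.5082,.0119,.046,-5.5)"
```

```text
t: 10.7
tool_pos: [0.4493, 0.0193, 0.0462]
tool_rot: [-0.0, 0.048, 0.999, 0.0]
force: [-5.5, 0.9, 7.3]
width: 0.177
grip_force: 61.2
t 10.7 pos [0.4493 0.0193 0.0462] F [-5.5  0.9  7.3] w 0.18 q [-0.11 -0.11 -0.42  1.26  0.   -0.01]
turn [ 0.002 -0.002  0.002] shift(now) [-0.988 -0.029  0.003] shift(after turn) [-0.988 -0.029  0.003]
```

```bash
python3 -m crank '0 -0.2 0 -0.01 0 0 0; 0 -0.2 0 0 0 0 0; 0 -0.2 0 0 0 0 0; 0 -0.2 0 0 0 0 0; 0 -0.15 -0.01 0 0 0 0; 0 -0.04 0 0 0 0 0; 0 0 0 0 0 0 0'
python3 - <<'E'
from h import *
go(.5082,.0119,.046,-5.5)
a=cap('wrist')['img']; s=cap('scene')['img'][110:250,200:340]
cv2.imwrite('pics/p6.png',np.hstack([cv2.resize(a[40:220,110:380],(375,250),interpolation=2),cv2.resize(s,(400,400),interpolation=2)[:250] if 0 else cv2.resize(s,(250,250),interpolation=2)])[:,:,::-1])
cv2.imwrite('pics/w3.png',a[:,:,::-1]);cv2.imwrite('pics/s6.png',cv2.resize(s,(600,600),interpolation=2)[:,:,::-1])
E
```

```text
t: 11.58
tool_pos: [0.5092, 0.0128, 0.0462]
tool_rot: [0.0, 0.048, 0.999, 0.0]
force: [-3.5, -0.3, 5.6]
width: 0.179
grip_force: 61.1
t 11.575 pos [0.5092 0.0128 0.0462] F [-3.5 -0.3  5.6] w 0.18 q [-0.11  0.05 -0.27  1.25  0.   -0.01]
turn [0.001 0.004 0.001] shift(now) [ 0.016 -0.017  0.004] shift(after turn) [ 0.016 -0.017  0.004]
```

View pics/s6.png

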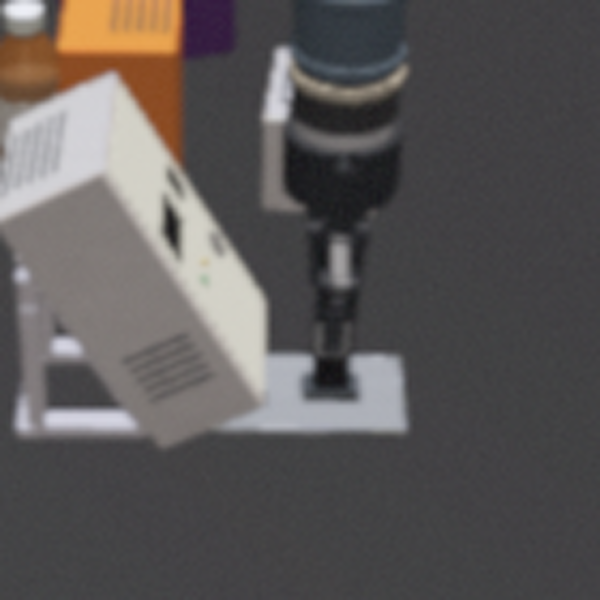

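The blade lies flat with its long end under the raised front, and the box still leans. I'll release, rise and back off.

```bash
python3 -m crank '40 0 0 0 0 0 0; 60 0 0 0 0 0 0; 60 0 0 0 0 0 0; 60 0 0 -0.2 0 0 0; 60 0 0 -0.6 0 0 0; 60 0 0 -0.9 0 0 0; 60 0.3 0 -0.9 0 0 0; 60 1 0 -0.3 0 0 0'
python3 -m crank '60 1 0 0 0 0 0; 60 1 0.5 0 0 0 0; 60 0 1 0 0 0 0; 60 0 1 0 0 0 0; 60 0 1 0 0 0 0; 60 0 1 0 0 0 0; 60 0 0 0 0 0 0; 60 0 0 0 0 0 0'
python3 - <<'E'
from h import *
b=cap('top')['img'];cv2.imwrite('pics/p7.png',cv2.resize(b[120:270,200:440],(800,500),interpolation=2)[:,:,::-1])
E
```

```text
t: 12.68
tool_pos: [0.434, 0.0198, 0.2244]
tool_rot: [0.004, 0.048, 0.999, -0.0]
force: [-1.3, -0.2, 1.3]
width: 0.601
grip_force: 0.0
t: 13.68
tool_pos: [0.3411, 0.2979, 0.2197]
tool_rot: [0.0, 0.048, 0.999, -0.0]
force: [-0.8, -0.9, 0.4]
width: 0.594
grip_force: 0.0
```

View pics/p7.png

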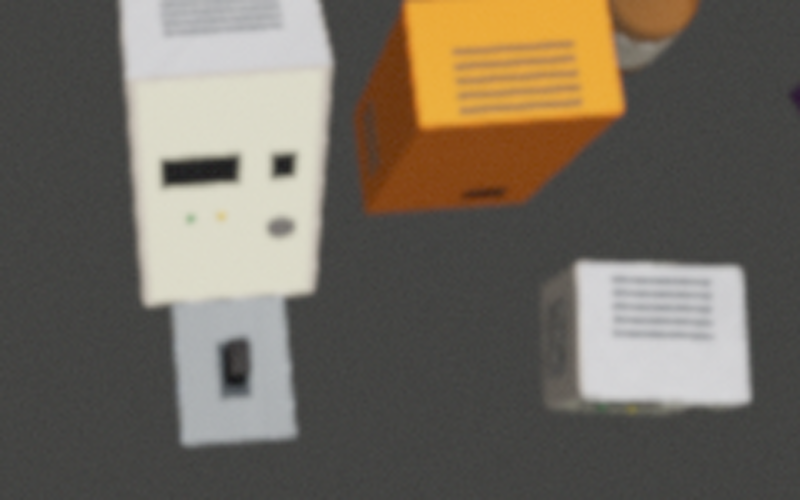

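The blade sits square in front of the box. Its short-end corners are (182,446) and (296,437), the box's front edge runs (145,305) to (316,292), and the small supply is unmoved. I'll check the numbers once.

Run:
```python
from h import *
c=cap('top'); g=lambda u,v,z:onz(c,200+(u+.5)/(10/3)-.5,120+(v+.5)/(10/3)-.5,z)
for n,P,z in [('blade rear',[(182,446),(296,437)],.004),('box edge',[(145,305),(316,292)],.038)]:
    p=[g(*q,z) for q in P]; d=p[0]-p[1]; yw=np.arctan2(d[1],d[0])-np.pi/2; m=np.mean(p,0)
    e=np.array([np.cos(yw),np.sin(yw)]); print(n,m.round(4),np.degrees(yw).round(1),'tip' if z<.01 else 'foot',(m[:2]+(.13 if z<.01 else .071)*e).round(4))
```

```text
blade rear [0.4558 0.0184 0.004 ] -5.1 tip [0.5853 0.0069]
box edge [0.5528 0.0088 0.038 ] -5.1 foot [0.6235 0.0024]
```

```bash
python3 -c "
from bench import env
print(env.finish_job())"
```

```text
the job is handed in; nothing more can be done
None
```

The job is handed in. The tall white supply leans by itself on the frame, and the steel blade lies flat and square under the middle of its raised front. The tip is about 33 mm in out of 71 mm (just under half-way), and the small supply was left alone.

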